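# Press the lid onto a food tub with the lever press

## Task

Take the white tub with the raised orange lid and slide it lid-up and lengthwise under the low head of the lever press, from the open side and between the rails, until it stops against the column. Then pull the red-handled lever down until the lid is home and the lever goes firm (about 10 N more at the handle than the empty lever takes; a far harder pull cracks the tub) and keep it there for a moment, and ease the lever slowly all the way back up without letting it fly. Push the lid down only with the press, leave the sealed tub in place under the head, and leave the other things on the table alone.

Things in the scene. Friction and masses are not known exactly. Their poses are not given: they have to be found in the camera images.
- tub: White lunch tub, 200 mm long (its x axis), 62 mm wide (y), walls to 50 mm high, 0.3 to 0.6 kg with the lid; both ends alike. Origin: centre of its underside on the table, z up. It can be gripped across its 62 mm width at either end; a grip within 45 mm of the end that stays outside keeps the gripper clear of the press head.
- lid_top (a point): Centre of the top face of the tub's orange press-on lid (194 x 58 x 8 mm). It stands 64 mm above the tub's underside when unsealed and 58 mm when home (6 mm of travel). It takes about 20 N to move and stays where it is pushed.
- lid: The orange lid itself, 194 x 58 x 8 mm, guided on the tub, moves only along the tub's z. Origin: centre of its underside, axes as the tub's: z 56 mm above the tub's underside when unsealed, 50 mm when home.
- press: Grey table-top lid press, fixed. Origin on the table below its head; the lever comes down towards its -x; +y is the open side where tubs go in; z up. Column at y -60 to -110 mm (x -50 to 50, 190 mm high): its face at y = -60 is the end stop. The head overhangs from it to y = +45 mm, x -40 to 40, z 125 to 180 mm. No floor plate: the tub slides on the table top.
- rail_mouth (a point): Point on the table midway between the ends of the press's two guide rails, 65 mm along +y of the press origin; axes as the press. The rails are 20 mm high and 76 mm apart (inner faces at press x = -38 and 38 mm) from the column to press y = 30 mm, then flare outward up to here.
- head_edge (a point): Middle of the lower outer edge of the head, press y = 45 mm, 125 mm above the table. Below the head hangs a black pressing pad (press x -27 to 27, y -45 to 35 mm) on a brass height screw: its underside rests somewhere from 71 to 81 mm above the table (unknown, to be felt) and goes down 32 mm per rad of the lever. The pad is sprung, 9 N/mm.
- press_seat (a point): Where the centre of the tub's underside (its origin) belongs: on the table, 40 mm along +y of the press origin. The tub's length then lies along the press's y axis, one end on the stop, and 95 mm of it sticks out of the head. Axes as the press.
- lever_grip (a point): Middle of the lever's red handle: round bar 22 mm thick, 125 mm long, along the press's y axis; 288 mm above the table at rest. A 16 mm steel arm joins it near its -y end. Feel: when the pad meets the lid the handle force climbs 4 N, stays while the lid goes down, then climbs 3.6 N per 10 mm of handle. Sealed at 32 N on the pad (6.4 N extra at the handle); the tub cracks over 70 N (14 N extra).
- lever_hinge (a point): Point of the lever's hinge axis level with lever_grip along y, 165 mm above the table. The axis runs along the press's y; lever_grip turns about it at 160 mm radius, from 50 degrees above the horizontal (towards -x) at rest, down. Axes as the press.
- lever (a joint): Lever angle, rad: 0 at rest (up, on its stop), growing as it is pulled down towards press -x, end stop 1.2. A spring drives it back: empty, about 5 N at the handle along its path at rest and 6.5 N at 0.9 rad, plus 2 N per rad/s when moving. The handle has a 5:1 advantage over the pad. The lid is home and firm somewhere between 0.5 and 0.95 rad; at the end stop the tub always cracks.
- jar_a: Bystander: jar of red peppers with black cap, 70 mm across, 95 mm high. Origin: centre of its underside.
- jar_b: Bystander: jar of red peppers with steel cap, 70 mm across, 95 mm high. Origin: centre of its underside.
- oil: Bystander: amber oil bottle, 64 mm across, 200 mm high. Origin: centre of its underside.
- tumbler: Bystander: drinking glass, 72 mm across, 85 mm high. Origin: centre of its underside.
- carton: Bystander: bright green carton, 110 x 75 x 40 mm. Origin: centre of its underside.
- done_tub: Bystander: a finished tub of the same size with a grey lid. Origin: centre of its underside.
There are look-alikes about, which are no part of the job. Leave any black, blue or pink look-alike of the tub alone.

How it is judged:
By the outcome, as a careful person would: the job done as asked, in the order asked, and still so for the second after the job is handed in, with the robot touching nothing.
It also fails if it takes over 72 s, if anything falls off the work surface, if the arm or the gripper's body presses on something with over 40 N, if the wrist force passes 120 N, or if a joint passes its speed limit or range.

## Robot

A 6-joint arm with a two-finger parallel gripper is mounted at the origin on the work surface. World frame = base frame: x ahead of the robot, y to its left, z up, the work surface at z = 0. Lengths are in m, angles in rad, forces in N, time in s.
With the tool pointing down it reaches from about 0.35 to 0.875 m from the base axis. Payload 15.5 kg.
Tool frame: the origin (TCP) lies at the very end of the fingers, on their centre line; the grasp point (between the pads) lies 19 mm behind it; z points along the fingers, y is the line along which they close (so a half turn about z gives the same grasp; the last joint's range is limited). The gripper opens to 85 mm and grips with 20 to 120 N. Pads are 22 mm wide; open, the fingers measure 114 mm over their backs; the gripper's body (76 mm by 85 mm) begins 54 mm behind the grasp point. The pads swing forward as they close: fully open they stand 13 mm farther back than shut.
Start: joints at [1.026, 0.494, 1.345, -0, 1.302, -0.096], TCP at [0.271, 0.563, 0.231] pointing down, gripper open.
Joint ranges: [-2.91, 2.91], [-0.82, 2.16], [0.22, 2.67], [-1.22, 4.37], [0.12, 2.79], [-3.08, 3.08]. Speed limits (rad/s): [1.89, 1.89, 2.57, 3.01, 3.01, 3.01].

## Interface

Orientations are given as a unit quaternion [x, y, z, w].
In Python, from cell import robot gives the robot as it stands.
- The arm moves only by the tool play_rows, never from a script. Its argument "targets" is one flat list of numbers, 7 for each row, row after row: the shift along the tool's x, y, z in units of 250 mm (1.0 is 250 mm), then the turn, a rotation vector about the tool's x, y, z in units of 30 degrees (1.0 is 30 degrees), then the gripper's target within -1 to 1 (fully open at 1, half-way at 0, shut at -1). A call has 1 to 8 rows; each row is the pose to reach, as a shift and turn from the pose commanded when the call began, along the tool's axes at that moment; what a row does not reach only later rows make up. A row lasts 1/8 s, in which the tool goes at most 62.5 mm and 10.7 degrees, less where a joint would pass 70% of its speed; a pose out of reach is approached as far as the arm can. A call with a number of a shift or a turn outside -1 to 1 is refused whole. A call with a gripper value outside its range is refused whole. The fingers move at their own pace and stop on an object; "newtons" is the grip in N (left out, the last holds). Time passes only in rows, so rows that repeat a pose let the fingers close. It gives the time, the measured TCP pose, the force, the opening and the grip force at its end, in the units of the state.
- robot.sense(): the state, without advancing time (a new reading comes with each control period).
- robot.camera(name): name is "side" or "top" or "wrist"; returns a dict with "image" (420x560x3 uint8, red, green, blue), "mtx" (3x3 intrinsics, pixels), "k1" (the pictures are not rectified: a ray, as slopes to the right and down, at radius r is drawn at 1 + k1 r^2 times it, then the intrinsics apply), "R" (3x3) and "t" (3): a world point X has camera coordinates R X + t; the wrist camera has in their place "mount" (4x4, takes a point from camera to tool coordinates, whose origin is the TCP and whose axes are the flange's). Camera axes: x right, y down, z forward; pixel columns grow to the right and rows downward; lengths in m; the calibration is good to about 2 mm. A picture is of the moment at which its call begins: read the wrist's pose just before it. There is no depth.
- robot.job_done(): hands the job in; it is judged then, once.
The state is a dict: "time_s": time; "joint_pos": joint angles; "qvel": joint speeds; "tau": joint torques, N m; "position": TCP position; "orientation": TCP orientation; "contact_force": force on the tool from outside, world axes, zero at the start; "torque": the same for the moment, N m; "gripper_width": finger opening in m; "gripper_force": force on a finger pad.
Only numpy, scipy, OpenCV 4.12 (cv2) and the standard library are available. Lean on these libraries where they do the work, as an engineer would, in place of code of your own. Each camera call takes 0.05 s, during which the arm holds its last target. There are 200 camera calls.

## Working session

There is one attempt and no reset: what is moved stays moved. The work goes in short steps, Python scripts to look and compute and a tool call to move; the robot and the scene stay as the last step left them, time stands still between calls to the robot, and variables do not carry over. Pictures are saved under pics/ and viewed, at most 10 in all, crops included, and the job is handed in when it is done.

Besides the shell and the picture viewer there is one more tool, called after "Request:" as name(argument=value, ...) on one line, values as JSON. play_rows: Moves the arm, as the interface text tells. Its arguments: {"type":"object","properties":{"targets":{"type":"array"},"newtons":{"type":"number"}},"required":["targets"]}

```bash
ls; mkdir -p pics; python3 - <<'E'
from cell import robot
import cv2,pickle
d={}
s=robot.sense();print(s)
for n in("side","top","wrist"):
    c=robot.camera(n);d[n]=c;cv2.imwrite(f"pics/{n}0.png",c["image"][:,:,::-1])
    print(n,{k:v for k,v in c.items() if k!="image"})
pickle.dump((s,d),open("d0.pkl","wb"))
E
```

```text
pics
{'time_s': 0.0, 'joint_pos': array([ 1.02651544e+00,  4.94195625e-01,  1.34615912e+00,  2.13224460e-05,
        1.30252535e+00, -9.55366909e-02]), 'qvel': array([-0.00094988, -0.00049182, -0.00172037,  0.00013197,  0.00137026,
       -0.00034593]), 'tau': array([-8.71106095e-04, -8.82150006e+01, -3.83860838e+01, -3.87479749e-04,
        9.91715788e-03, -4.70118971e-05]), 'position': array([0.27095863, 0.56278537, 0.23068305]), 'orientation': array([ 2.22496958e-01,  9.74933172e-01, -6.07828222e-04, -2.12193700e-04]), 'contact_force': array([0.15473949, 0.34901567, 0.08346591]), 'torque': array([ 0.02620541,  0.01762744, -0.0063835 ]), 'gripper_force': 0.0, 'gripper_width': 0.08513036959458282}
side {'mtx': array([[446.68191796,   0.        , 274.21749014],
       [  0.        , 446.68191796, 205.05943555],
       [  0.        ,   0.        ,   1.        ]]), 'k1': -0.11972045301928379, 'R': array([[ 0.93939323, -0.34240846, -0.01722822],
       [-0.18826817, -0.47321057, -0.8605968 ],
       [ 0.28652305,  0.81168233, -0.50899542]]), 't': array([-0.47622779,  0.20694275,  1.3905
[... 253 characters left out ...]
,
       [-0.99279743, -0.02404205, -0.11736796],
       [ 0.11722818,  0.007148  , -0.99307928]]), 't': array([-0.11978315,  0.47015195,  1.31156905])}
wrist {'mtx': array([[350.38131861,   0.        , 276.57142924],
       [  0.        , 350.38131861, 204.16856207],
       [  0.        ,   0.        ,   1.        ]]), 'k1': -0.03659298350705919, 'mount': array([[-5.52553623e-04, -9.51254124e-01, -3.08407662e-01,
         7.81155557e-02],
       [ 9.99998460e-01, -1.18202461e-05, -1.75517272e-03,
         1.21505206e-03],
       [ 1.66596983e-03, -3.08408156e-01,  9.51252666e-01,
        -1.42754041e-01],
       [ 0.00000000e+00,  0.00000000e+00,  0.00000000e+00,
         1.00000000e+00]])}
```

View pics/top0.png

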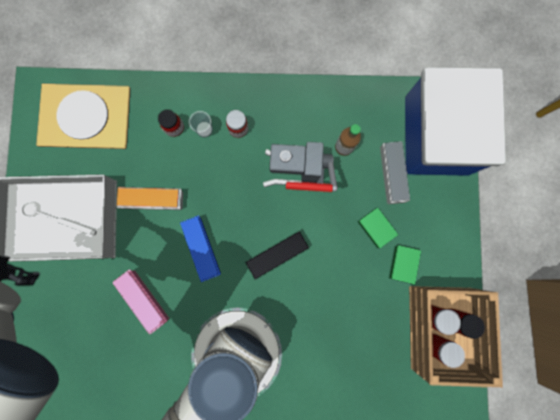

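View pics/side0.png

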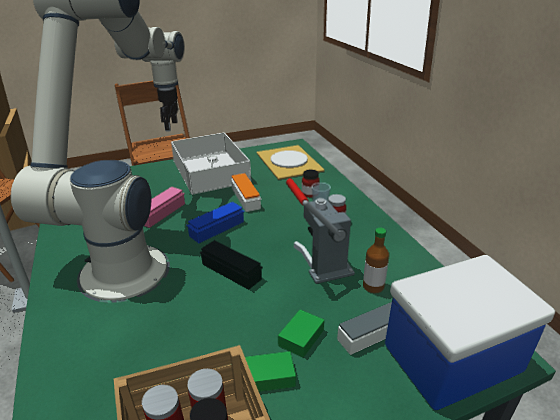

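The side view shows the base at (110,235), the press at (328,240), and the orange-lidded tub at (245,190). The top view has these candidates:
- White tub with the orange lid at (148,198): fits the description.
- Blue (200,248), black (278,255) and pink (140,300) tubs: look-alikes.
- Grey-lidded tub at (396,172): done_tub.

The press is at (300,160), with its open side to the left (+y). Next I'll measure and enlarge a crop.

```bash
cat > h.py <<'E'
import numpy as np,cv2
from scipy.spatial.transform import Rotation as Ro
def pose(s):
    T=np.eye(4);T[:3,:3]=Ro.from_quat(s["orientation"]).as_matrix();T[:3,3]=s["position"];return T
def cam(c,s=None):
    "camera centre and rotation camera->world"
    if "mount" in c:
        T=pose(s)@c["mount"];return T[:3,3],T[:3,:3]
    return -c["R"].T@c["t"],c["R"].T
def onplane(c,uv,z,s=None):
    o,R=cam(c,s)
    d=np.array([c["k1"],0,0,0,0.])
    p=cv2.undistortPoints(np.array(uv,float).reshape(-1,1,2),c["mtx"],d)[:,0]
    r=np.c_[p,np.ones(len(p))]@R.T
    return o+r*((z-o[2])/r[:,2])[:,None]
def blob(c,lo,hi,box=None):
    h=cv2.cvtColor(c["image"],cv2.COLOR_RGB2HSV);m=cv2.inRange(h,lo,hi)
    if box:
        k=np.zeros_like(m);x0,y0,x1,y1=box;k[y0:y1,x0:x1]=1;m=m*k
    cs=cv2.findContours(m,cv2.RETR_EXTERNAL,cv2.CHAIN_APPROX_NONE)[0]
    return max(cs,key=cv2.contourArea)[:,0]
def rect(P):
    "centre, long direction angle, size of a world xy outline"
    (c,wh,a)=cv2.minAreaRect((P[:,:2]*1000).astype(np.float32))
    b=cv2.boxPoints((c,wh,a));e=[b[1]-b[0],b[2]-b[1]];e=max(e,key=np.linalg.norm)
    return np.array(c),np.degrees(np.arctan2(e[1],e[0]))%180,wh
E
python3 - <<'E'
from h import *;import pickle
s,d=pickle.load(open("d0.pkl","rb"));t=d["top"]
print("lid",rect(onplane(t,blob(t,(8,120,120),(22,255,255),(110,180,190,220)),.064)))
b=blob(t,(0,150,90),(6,255,255),(270,170,350,200));
print("red",b.min(0),b.max(0),rect(onplane(t,b,.288)))
im=t["image"][:,:,::-1]
o=np.vstack([cv2.resize(im[130:215,100:230],(780,280)[0:1]+(280,),interpolation=cv2.INTER_CUBIC)[:280],cv2.resize(im[130:200,250:410],(780,315),interpolation=cv2.INTER_CUBIC)])
cv2.imwrite("pics/crop1.png",o)
# tray right wall
print("tray right edge",onplane(t,[[116,177],[116,258]],.08),onplane(t,[[116,177],[116,258]],.0))
print("head/col corners z.18/.19",onplane(t,[[270,148],[270,170],[305,148],[305,170]],.18),onplane(t,[[306,142],[323,142],[323,180],[306,180]],.19))
E
```

```text
lid (array([496.28701782, 301.58114624]), np.float32(89.90733), (194.42527770996094, 57.32168197631836))
red [286 182] [331 191] (array([ 504.60888672, -202.23336792]), np.float32(87.49644), (121.18036651611328, 21.33741569519043))
tray right edge [[0.55483537 0.39843545 0.08      ]
 [0.29780582 0.38018052 0.08      ]] [[0.56979745 0.43077297 0.        ]
 [0.29666783 0.41137457 0.        ]]
head/col corners z.18/.19 [[ 0.63534849 -0.09408754  0.18      ]
 [ 0.56853916 -0.09580472  0.18      ]
 [ 0.63777216 -0.19849555  0.18      ]
 [ 0.57098656 -0.19957868  0.18      ]] [[ 0.65329854 -0.20047212  0.19      ]
 [ 0.65442367 -0.2507639   0.19      ]
 [ 0.54021557 -0.25205549  0.19      ]
 [ 0.53904915 -0.2022912   0.19      ]]
```

View pics/crop1.png

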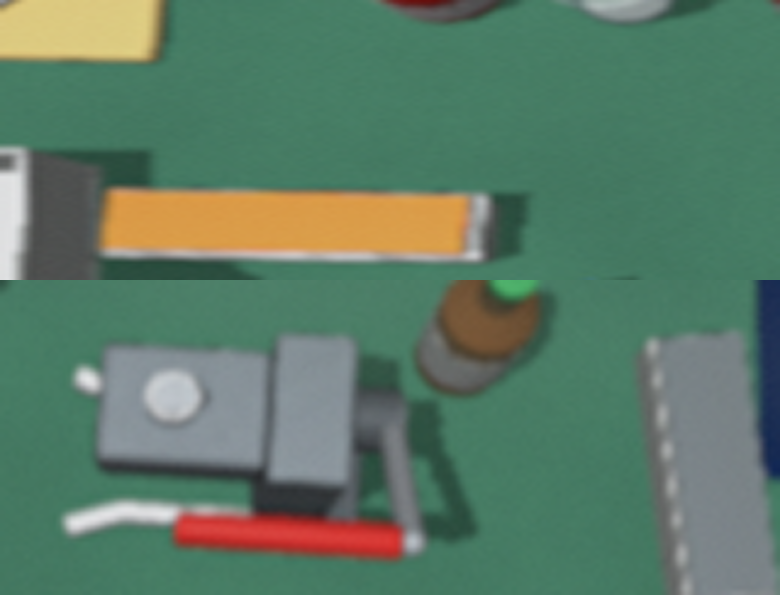

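The crop confirms white walls under a raised orange lid, top 148,198. The tray wall is beside its left end. The press handle is at (309,187), with its arm at the right (-y) end.

```bash
cat >> h.py <<'E'
def plan(s,p,yaw):
    "shift in 250 mm units and turn in 30 deg units, tool axes, to pos p with tool down and tool x at yaw deg"
    c,n=np.cos(np.radians(yaw)),np.sin(np.radians(yaw))
    G=np.array([[c,n,0],[n,-c,0],[0,0,-1]]);T=pose(s)
    return np.round(T[:3,:3].T@(np.array(p)-T[:3,3])/.25,3),np.round(np.degrees(Ro.from_matrix(T[:3,:3].T@G).as_rotvec())/30,3)
E
python3 - <<'E'
from h import *;import pickle
s,d=pickle.load(open("d0.pkl","rb"));t=d["top"]
H=onplane(t,[[271.5,144.4],[270.1,170]],.18)[:,:2];C=onplane(t,[[306.8,141.8],[305.4,174.9],[323,142.7],[321.6,176]],.19)[:,:2]
print(H,C)
print("head mid",H.mean(0),"col face mid",C[:2].mean(0),"back mid",C[2:].mean(0))
v=H.mean(0)-C[2:].mean(0);print(np.linalg.norm(v),np.degrees(np.arctan2(v[1],v[0])))
print(plan(s,[.496,.362,.15],89.9))
E
```

```text
[[ 0.64646077 -0.09828624]
 [ 0.56854623 -0.09610138]] [[ 0.65395943 -0.20283041]
 [ 0.55420559 -0.20029248]
 [ 0.65229905 -0.2507887 ]
 [ 0.55203222 -0.24782424]]
head mid [ 0.6075035  -0.09719381] col face mid [ 0.60408251 -0.20156144] back mid [ 0.60216563 -0.24930647]
0.15220628849976542 87.99022807546422
(array([-1.16 , -0.333,  0.323]), array([-2.000e-03,  1.000e-03,  2.146e+00]))
```

Request:
play_rows(targets=[-0.2, -0.06, 0, 0, 0, 0.25, 1, -0.45, -0.13, 0, 0, 0, 0.5, 1, -0.7, -0.2, 0.05, 0, 0, 0.75, 1, -0.9, -0.25, 0.1, 0, 0, 1, 1, -0.9, -0.25, 0.1, 0, 0, 1, 1], newtons=40)

```text
time_s: 0.78
position: [0.4491, 0.4062, 0.205]
orientation: [0.47, 0.883, -0.001, -0.0]
contact_force: [-0.6, 0.8, 0.9]
gripper_width: 0.0852
gripper_force: 0.0
```

```bash
python3 - <<'E'
from h import *;from cell import robot
print(plan(robot.sense(),[.496,.362,.15],89.9))
E
```

```text
(array([-0.251,  0.057,  0.22 ]), array([-0.003,  0.002,  1.134]))
```

Request:
play_rows(targets=[-0.08, 0.02, 0.07, 0, 0, 0.33, 1, -0.16, 0.04, 0.14, 0, 0, 0.66, 1, -0.25, 0.057, 0.22, 0, 0, 1, 1, -0.25, 0.057, 0.22, 0, 0, 1, 1])

```text
time_s: 1.27
position: [0.4934, 0.3649, 0.15]
orientation: [0.681, 0.733, -0.001, -0.0]
contact_force: [-0.4, -0.0, -0.2]
gripper_width: 0.0852
gripper_force: 0.0
```

```bash
python3 - <<'E'
from h import *;from cell import robot
s=robot.sense();c=robot.camera("wrist");cv2.imwrite("pics/w1.png",c["image"][:,:,::-1])
P=onplane(c,blob(c,(8,120,120),(22,255,255)),.064,s);print(rect(P),P.min(0),P.max(0))
print(plan(s,[.496,.362,.010],89.9))
E
```

```text
(array([496.590271  , 304.24438477]), np.float32(89.849884), (185.905517578125, 57.2462158203125)) [0.46786467 0.2112688  0.064     ] [0.52541649 0.39725563 0.064     ]
(array([-0.012,  0.011,  0.56 ]), array([-0.004,  0.002,  0.144]))
```

View pics/w1.png

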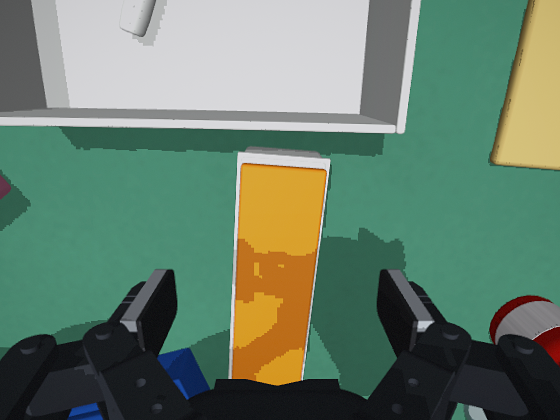

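The wrist picture shows the orange lid at columns 235–328 centred between the open fingers. The far end of the tub is at row 155, with the tray rim behind it at row 125. The lid is centred at x = 0.4965 with its end at y = 0.400.

Request:
play_rows(targets=[-0.022, 0.011, 0.1, 0, 0, 0.144, 1, -0.022, 0.011, 0.25, 0, 0, 0.144, 1, -0.022, 0.011, 0.4, 0, 0, 0.144, 1, -0.022, 0.011, 0.5, 0, 0, 0.144, 1, -0.022, 0.011, 0.555, 0, 0, 0.144, 1, -0.022, 0.011, 0.555, 0, 0, 0.144, 1])

```text
time_s: 2.08
position: [0.4965, 0.3608, 0.0126]
orientation: [0.707, 0.708, -0.0, -0.0]
contact_force: [0.4, -0.4, 0.6]
gripper_width: 0.0856
gripper_force: 0.0
```

Request:
play_rows(targets=[0, 0, 0, 0, 0, 0, 0, 0, 0, 0, 0, 0, 0, -0.5, 0, 0, 0, 0, 0, 0, -0.5, 0, 0, 0, 0, 0, 0, -0.5, 0, 0, 0, 0, 0, 0, -0.5], newtons=40)

```text
time_s: 2.7
position: [0.4973, 0.3608, 0.0139]
orientation: [0.707, 0.707, 0.001, 0.0]
contact_force: [-1.9, 1.2, 5.7]
gripper_width: 0.0612
gripper_force: 43.3
```

```bash
python3 - <<'E'
from h import *;from cell import robot
s=robot.sense();yd=np.array([np.cos(np.radians(87.8)),np.sin(np.radians(87.8)),0]);o=np.array([.606,-.142,s["position"][2]])
print(s["gripper_width"],s["gripper_force"],s["contact_force"])
for y in(.35,.2,.1):print(y,o+yd*y,plan(s,o+yd*y,87.8))
E
```

```text
0.061234134087543204 43.341121673583984 [-1.91020749  1.18036757  5.69305444]
0.35 [0.61943573 0.20774202 0.01387892] (array([-0.612,  0.489, -0.   ]), array([ 0.003, -0.002,  0.072]))
0.2 [0.61367756 0.05785258 0.01387892] (array([-1.212e+00,  4.660e-01, -1.000e-03]), array([ 0.003, -0.002,  0.072]))
0.1 [ 0.60983878 -0.04207371  0.01387892] (array([-1.611e+00,  4.510e-01, -1.000e-03]), array([ 0.003, -0.002,  0.072]))
```

```bash
python3 - <<'E'
from h import *;from cell import robot
c=robot.camera("top")
g=cv2.cvtColor(c["image"],cv2.COLOR_RGB2GRAY)[95:145,150:260]
k=cv2.HoughCircles(cv2.resize(g,None,fx=4,fy=4,interpolation=cv2.INTER_CUBIC),cv2.HOUGH_GRADIENT,1,60,param1=80,param2=25,minRadius=25,maxRadius=60)[0]
for x,y,r in k:
    uv=(x/4+150,y/4+95);print(uv,r/4,onplane(c,[uv],.095))
cv2.imwrite("pics/crop2.png",cv2.resize(c["image"][90:200,150:350,::-1],(800,440),interpolation=cv2.INTER_CUBIC))
E
```

```text
(np.float32(235.625), np.float32(119.625)) 9.425 [[0.74935643 0.02088163 0.095     ]]
(np.float32(203.875), np.float32(128.875)) 6.7 [[0.71613442 0.12187696 0.095     ]]
```

View pics/crop2.png

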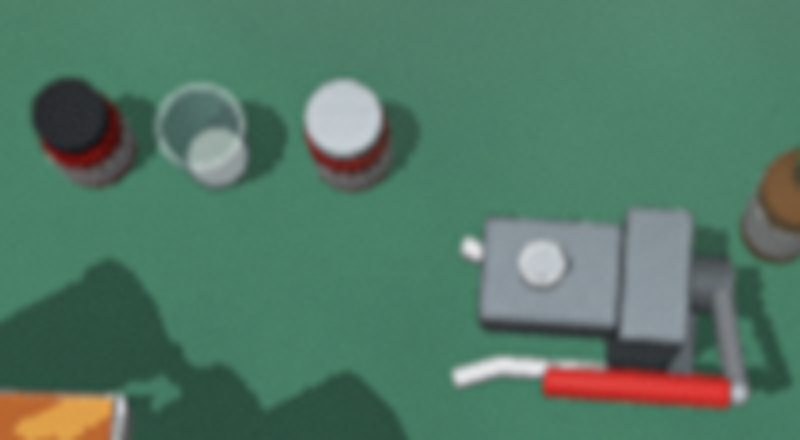

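Jar_b's cap is at (235,120), x ≈ 0.75, so it is clear of the path. The rail ends show at (267,152) and (265,184).

```bash
python3 - <<'E'
from h import *;from cell import robot
c=robot.camera("top")
P=onplane(c,[[266,151],[263.5,184.5]],.02);print(P,P.mean(0))
E
```

```text
[[ 0.66803569 -0.07757857  0.02      ]
 [ 0.55281825 -0.07227197  0.02      ]] [ 0.61042697 -0.07492527  0.02      ]
```

Request:
play_rows(targets=[-0.06, 0.06, -0.004, 0, 0, 0, -0.5, -0.15, 0.14, -0.004, 0, 0, 0.03, -0.5, -0.27, 0.24, -0.004, 0, 0, 0.06, -0.5, -0.39, 0.34, -0.004, 0, 0, 0.072, -0.5, -0.5, 0.42, -0.004, 0, 0, 0.072, -0.5, -0.58, 0.47, -0.004, 0, 0, 0.072, -0.5, -0.612, 0.489, -0.004, 0, 0, 0.072, -0.5, -0.612, 0.489, -0.004, 0, 0, 0.072, -0.5])

```text
time_s: 3.8
position: [0.6194, 0.207, 0.0139]
orientation: [0.721, 0.693, 0.0, 0.0]
contact_force: [1.7, -3.5, 1.1]
gripper_width: 0.0618
gripper_force: 45.0
```

```bash
python3 - <<'E'
from h import *;from cell import robot
s=robot.sense();c=robot.camera("wrist");cv2.imwrite("pics/w2.png",c["image"][:,:,::-1]);t=robot.camera("top")
print(s["position"],s["contact_force"],s["gripper_width"])
print(rect(onplane(t,blob(t,(8,120,100),(22,255,255)),.064)))
cv2.imwrite("pics/top2.png",cv2.resize(t["image"][90:220,140:340,::-1],(800,520),interpolation=cv2.INTER_CUBIC))
E
```

```text
[0.61942214 0.2069924  0.0139102 ] [ 1.67867987 -3.48875631  1.14788013] 0.061843523664108196
(array([615.57995605, 125.9890976 ]), np.float32(87.275), (149.0683135986328, 58.06791687011719))
```

View pics/top2.png

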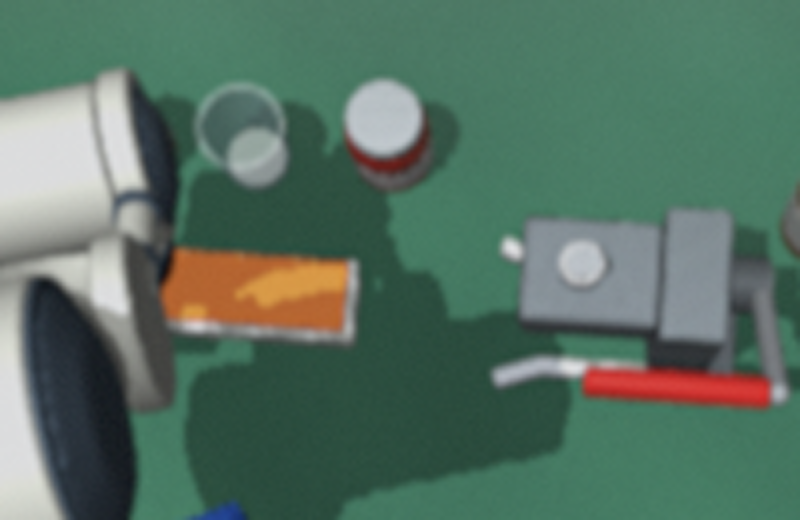

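The top view shows the tub pointing at the press mouth: the front end is at crop (352,300), and the mouth lies between the hooks at (512,248) and (500,377). Lid heading is 87.3°, press about 87.6°.

```bash
python3 - <<'E'
from h import *;from cell import robot
s=robot.sense()
for p in([.613,.0,.0139],[.611,-.035,.0139]):print(plan(s,p,87.6))
E
```

```text
(array([-0.831,  0.007,  0.   ]), array([0.002, 0.   , 0.008]))
(array([-0.971,  0.004,  0.   ]), array([0.002, 0.   , 0.008]))
```

Request:
play_rows(targets=[-0.08, 0, 0, 0, 0, 0, -0.5, -0.2, 0, 0, 0, 0, 0, -0.5, -0.32, 0, 0, 0, 0, 0, -0.5, -0.44, 0.003, 0, 0, 0, 0, -0.5, -0.56, 0.004, 0, 0, 0, 0, -0.5, -0.68, 0.005, 0, 0, 0, 0, -0.5, -0.78, 0.005, 0, 0, 0, 0, -0.5, -0.83, 0.005, 0, 0, 0, 0, -0.5])

```text
time_s: 4.9
position: [0.6124, -0.0001, 0.0139]
orientation: [0.72, 0.693, 0.0, 0.0]
contact_force: [0.2, 7.1, 6.9]
gripper_width: 0.0615
gripper_force: 45.4
```

Request:
play_rows(targets=[-0.02, 0, 0, 0, 0, 0, -0.5, -0.045, 0, 0, 0, 0, 0, -0.5, -0.07, 0, 0, 0, 0, 0, -0.5, -0.095, 0, 0, 0, 0, 0, -0.5, -0.115, 0, 0, 0, 0, 0, -0.5, -0.13, 0, 0, 0, 0, 0, -0.5, -0.14, 0, 0, 0, 0, 0, -0.5, -0.14, 0, 0, 0, 0, 0, -0.5])

```text
time_s: 5.9
position: [0.6112, -0.0341, 0.0139]
orientation: [0.72, 0.694, 0.0, 0.0]
contact_force: [-1.1, 2.2, 6.0]
gripper_width: 0.0615
gripper_force: 45.6
```

Request:
play_rows(targets=[-0.008, 0, 0, 0, 0, 0, -0.5, -0.016, 0, 0, 0, 0, 0, -0.5, -0.024, 0, 0, 0, 0, 0, -0.5, -0.024, 0, 0, 0, 0, 0, -0.5])

```text
time_s: 6.4
position: [0.611, -0.0388, 0.0139]
orientation: [0.72, 0.694, 0.001, -0.0]
contact_force: [0.7, 15.2, 6.7]
gripper_width: 0.0614
gripper_force: 45.5
```

Request:
play_rows(targets=[-0.006, 0, 0, 0, 0, 0, -0.5, -0.012, 0, 0, 0, 0, 0, -0.5, -0.012, 0, 0, 0, 0, 0, -0.5])

```text
time_s: 6.78
position: [0.6101, -0.0391, 0.0139]
orientation: [0.72, 0.694, 0.001, -0.002]
contact_force: [-0.7, 40.2, 12.1]
gripper_width: 0.0617
gripper_force: 45.0
```

Request:
play_rows(targets=[0.008, 0, 0, 0, 0, 0, -0.5, 0.013, 0, 0, 0, 0, 0, -0.5, 0.013, 0, 0, 0, 0, 0, 1, 0.013, 0, 0, 0, 0, 0, 1, 0.013, 0, 0, 0, 0, 0, 1, 0.013, 0, 0, 0, 0, 0, 1])

```text
time_s: 7.52
position: [0.6108, -0.0409, 0.0135]
orientation: [0.721, 0.693, -0.0, -0.0]
contact_force: [0.3, 0.3, 0.3]
gripper_width: 0.0856
gripper_force: 0.0
```

Request:
play_rows(targets=[0, 0, -0.05, 0, 0, 0, 1, 0, 0, -0.15, 0, 0, 0, 1, 0, 0, -0.3, 0, 0, 0, 1, 0.06, 0, -0.5, 0, 0, 0, 1, 0.15, 0, -0.7, 0, 0, 0, 1, 0.2, 0, -0.9, 0, 0, 0, 1, 0.2, 0, -0.95, 0, 0, 0, 1, 0.2, 0, -0.95, 0, 0, 0, 1])

```text
time_s: 8.52
position: [0.6128, 0.0089, 0.2519]
orientation: [0.721, 0.693, 0.001, 0.001]
contact_force: [0.3, 0.4, -1.0]
gripper_width: 0.0854
gripper_force: 0.0
```

```bash
python3 - <<'E'
from h import *;from cell import robot
s=robot.sense();c=robot.camera("wrist");t=robot.camera("top")
print(s["position"],s["contact_force"],s["joint_pos"].round(2))
for cc,ss,n in((t,None,"t"),(c,s,"w")):
    try:
        P=onplane(cc,blob(cc,(8,120,80),(22,255,255)),.064,ss);print(n,rect(P),P.min(0),P.max(0))
    except Exception as e:print(n,e)
cv2.imwrite("pics/w3.png",c["image"][:,:,::-1]);cv2.imwrite("pics/t3.png",t["image"][:,:,::-1])
b=blob(t,(0,150,70),(6,255,255),(270,170,350,200));print(rect(onplane(t,b,.288)))
E
```

```text
[0.61282818 0.0089194  0.25189807] [ 0.33650566  0.3987065  -0.97262417] [-0.08  0.46  1.35 -0.    1.33 -0.04]
t (array([607.80993652, -97.36725616]), np.float32(87.47616), (190.9020538330078, 56.83843994140625)) [ 0.57787591 -0.19164906  0.064     ] [ 0.63878153 -0.00182456  0.064     ]
w (array([609.82147217, -71.65673828]), np.float32(87.53368), (138.46380615234375, 57.21470642089844)) [ 0.57907211 -0.13971097  0.064     ] [ 0.64054739 -0.00142972  0.064     ]
(array([ 504.1595459, -202.206604 ]), np.float32(88.834785), (120.84388732910156, 22.546560287475586))
```

View pics/w3.png

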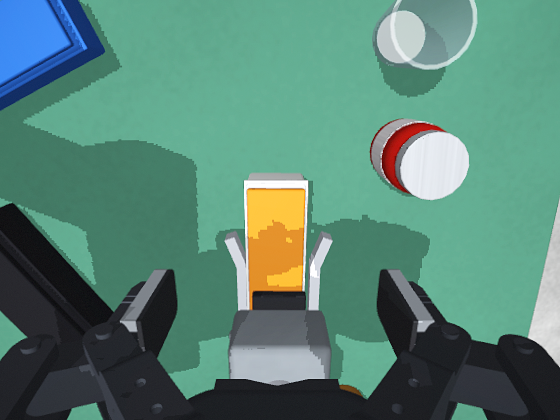

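The wrist picture shows the tub between the rails (hooks at (237,245) and (322,245)), lid-up and under the head (row 310). The seat is good. Next is the lever.

```bash
python3 - <<'E'
from h import *;from cell import robot
s=robot.sense()
for p in([.57,-.1,.36],[.504,-.202,.36],[.504,-.202,.269]):print(plan(s,p,87.6))
E
```

```text
(array([-0.441, -0.152, -0.44 ]), array([-0.004, -0.   ,  0.006]))
(array([-0.859, -0.4  , -0.44 ]), array([-0.004, -0.   ,  0.006]))
(array([-0.859, -0.399, -0.076]), array([-0.004, -0.   ,  0.006]))
```

Request:
play_rows(targets=[0, 0, -0.15, 0, 0, 0, 1, -0.1, -0.05, -0.3, 0, 0, 0, 1, -0.25, -0.1, -0.42, 0, 0, 0, 1, -0.42, -0.19, -0.44, 0, 0, 0, 1, -0.6, -0.28, -0.44, 0, 0, 0, 1, -0.76, -0.36, -0.44, 0, 0, 0, 1, -0.859, -0.4, -0.44, 0, 0, 0, 1, -0.859, -0.4, -0.44, 0, 0, 0, 1])

```text
time_s: 9.62
position: [0.5034, -0.2033, 0.3595]
orientation: [0.722, 0.692, -0.001, -0.001]
contact_force: [0.9, 0.0, 0.3]
gripper_width: 0.0854
gripper_force: 0.0
```

```bash
python3 - <<'E'
from h import *;from cell import robot
s=robot.sense();c=robot.camera("wrist")
print(s["position"],s["contact_force"])
b=blob(c,(0,150,70),(6,255,255));print(b.min(0),b.max(0));P=onplane(c,b,.288,s);print(rect(P))
m=P[(P[:,1]>-.21)&(P[:,1]<-.16)];print(m.min(0),m.max(0))
print(plan(s,[.504,-.202,.269],87.6))
cv2.imwrite("pics/w4.png",c["image"][:,:,::-1])
E
```

```text
[ 0.50341273 -0.20330237  0.35949669] [0.87819264 0.00131635 0.27968764]
[260 121] [295 308]
(array([ 504.67871094, -206.13613892]), np.float32(87.5793), (130.32696533203125, 21.705646514892578))
[ 0.49391788 -0.20949696  0.288     ] [ 0.51694526 -0.16008225  0.288     ]
(array([0.005, 0.003, 0.362]), array([-0.005, -0.002,  0.001]))
```

View pics/w4.png

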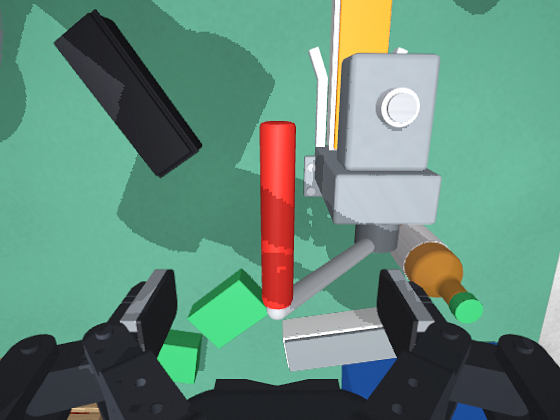

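The red handle lies at columns 260–295, rows 121–308, between the fingers. Its arm joins at the near (-y) end at (278,312). Handle x ≈ 0.5045.

Request:
play_rows(targets=[0.025, 0.003, 0.1, 0, 0, 0, 1, 0.025, 0.003, 0.22, 0, 0, 0, 1, 0.025, 0.003, 0.32, 0, 0, 0, 1, 0.025, 0.003, 0.365, 0, 0, 0, 1, 0.025, 0.003, 0.365, 0, 0, 0, 1])

```text
time_s: 10.3
position: [0.5055, -0.195, 0.2692]
orientation: [0.72, 0.694, -0.0, -0.001]
contact_force: [0.0, -0.1, 0.3]
gripper_width: 0.0855
gripper_force: 0.0
```

Request:
play_rows(targets=[0, 0, 0, 0, 0, 0, 0, 0, 0, 0, 0, 0, 0, -0.3, 0, 0, 0, 0, 0, 0, -0.8, 0, 0, 0, 0, 0, 0, -0.8, 0, 0, 0, 0, 0, 0, -0.8, 0, 0, 0, 0, 0, 0, -0.8], newtons=40)

```text
time_s: 11.05
position: [0.504, -0.1954, 0.2703]
orientation: [0.721, 0.693, -0.001, -0.001]
contact_force: [-14.3, 0.1, 13.2]
gripper_width: 0.0211
gripper_force: 39.2
```

```bash
cat >> h.py <<'E'
PX=np.array([np.sin(np.radians(87.6)),-np.cos(np.radians(87.6)),0]);Z=np.array([0,0,1.])
def tang(th):
    f=np.radians(50)-th;return -np.sin(f)*PX-np.cos(f)*Z
def arc(th):
    "handle displacement from rest"
    f=np.radians(50)
    return .160*((np.cos(f)-np.cos(f-th))*PX+(np.sin(f-th)-np.sin(f))*Z)
def pull(s,th):return -s["contact_force"]@tang(th),5+1.5/.9*th
E
python3 - <<'E'
from h import *;from cell import robot
s=robot.sense();print(s["position"],s["contact_force"],s["gripper_width"],s["gripper_force"],pull(s,0))
T=pose(s)[:3,:3]
for th in np.arange(0,1.01,.05):print(round(th,2),np.round(T.T@arc(th)/.25,3))
E
```

```text
[ 0.5040401  -0.19544338  0.27027672] [-14.26609841   0.10980055  13.19819321] 0.02107100405433151 39.15707230567932 (np.float64(-2.4387664750359925), 5.0)
0.0 [0. 0. 0.]
0.05 [ 0.    -0.024  0.021]
0.1 [ 0.    -0.047  0.044]
0.15 [ 0.    -0.068  0.067]
0.2 [ 0.    -0.089  0.092]
0.25 [ 0.    -0.108  0.117]
0.3 [ 0.    -0.126  0.144]
0.35 [ 0.001 -0.143  0.171]
0.4 [ 0.001 -0.158  0.199]
0.45 [ 0.001 -0.172  0.228]
0.5 [ 0.001 -0.184  0.258]
0.55 [ 0.001 -0.195  0.288]
0.6 [ 0.001 -0.204  0.318]
0.65 [ 0.001 -0.212  0.349]
0.7 [ 0.001 -0.218  0.381]
0.75 [ 0.001 -0.223  0.413]
0.8 [ 0.001 -0.226  0.444]
0.85 [ 0.001 -0.227  0.476]
0.9 [ 0.001 -0.227  0.508]
0.95 [ 0.001 -0.225  0.54 ]
1.0 [ 0.001 -0.222  0.572]
```

Request:
play_rows(targets=[0, -0.006, -0.005, 0, 0, 0, -0.8, 0, -0.03, 0.016, 0, 0, 0, -0.8, 0, -0.053, 0.039, 0, 0, 0, -0.8, 0, -0.074, 0.062, 0, 0, 0, -0.8, 0, -0.095, 0.087, 0, 0, 0, -0.8, 0, -0.095, 0.087, 0, 0, 0, -0.8, 0, -0.095, 0.087, 0, 0, 0, -0.8])

```text
time_s: 11.92
position: [0.483, -0.1948, 0.2487]
orientation: [0.721, 0.693, 0.001, 0.001]
contact_force: [5.6, 0.2, 2.7]
gripper_width: 0.0205
gripper_force: 42.9
```

```bash
cat >> h.py <<'E'
HB=None
def lever(s):
    "angle from the measured TCP (rest pose of the gripped TCP: 0.504, .2703) by projection on the arc"
    from scipy.optimize import minimize_scalar as ms
    p=np.array([.504,-.1954,.2703])
    g=lambda th:np.linalg.norm(((s["position"]-p-arc(th))*np.array([1,0,1])))
    r=ms(g,bounds=(0,1.2),method="bounded");th=r.x
    f=np.radians(50)-th;rad=-np.cos(f)*PX+np.sin(f)*Z
    return dict(th=th,off_mm=r.fun*1000,radial=s["contact_force"]@rad,pull=pull(s,th)[0],empty=pull(s,th)[1],w=s["gripper_width"],t=s["time_s"])
E
python3 - <<'E'
from h import *;from cell import robot
s=robot.sense();print(lever(s),s["position"],s["contact_force"])
E
```

```text
{'th': np.float64(0.188750219444003), 'off_mm': np.float64(0.18024353573293575), 'radial': np.float64(-2.6767537780344934), 'pull': np.float64(5.61248354276113), 'empty': np.float64(5.314583699073339), 'w': 0.020529684104573852, 't': 11.925} [ 0.48298755 -0.19480305  0.24871227] [5.63273303 0.16428341 2.65900787]
```

Request:
play_rows(targets=[0, -0.019, 0.025, 0, 0, 0, -0.8, 0, -0.037, 0.052, 0, 0, 0, -0.8, 0, -0.054, 0.079, 0, 0, 0, -0.8, 0, -0.054, 0.079, 0, 0, 0, -0.8, 0, -0.054, 0.079, 0, 0, 0, -0.8])

```text
time_s: 12.55
position: [0.4701, -0.1943, 0.2291]
orientation: [0.721, 0.693, 0.001, 0.002]
contact_force: [8.5, 2.6, 2.4]
gripper_width: 0.0207
gripper_force: 44.4
```

```bash
python3 - <<'E'
from h import *;from cell import robot
print(lever(robot.sense()))
E
```

```text
{'th': np.float64(0.3356344803922688), 'off_mm': np.float64(0.8642230638880144), 'radial': np.float64(-5.951432349926347), 'pull': np.float64(6.37516975773723), 'empty': np.float64(5.559390800653781), 'w': 0.020745479933895472, 't': 12.55}
```

Request:
play_rows(targets=[0, -0.008, 0.014, 0, 0, 0, -0.8, 0, -0.015, 0.028, 0, 0, 0, -0.8, 0, -0.022, 0.042, 0, 0, 0, -0.8, 0, -0.029, 0.057, 0, 0, 0, -0.8, 0, -0.029, 0.057, 0, 0, 0, -0.8, 0, -0.029, 0.057, 0, 0, 0, -0.8])

```text
time_s: 13.3
position: [0.463, -0.194, 0.215]
orientation: [0.721, 0.693, 0.001, 0.002]
contact_force: [7.0, 4.1, 4.8]
gripper_width: 0.0209
gripper_force: 45.6
```

```bash
python3 - <<'E'
from h import *;from cell import robot
print(lever(robot.sense()))
E
```

```text
{'th': np.float64(0.4351560471730447), 'off_mm': np.float64(1.1328753229275415), 'radial': np.float64(-4.133409258477522), 'pull': np.float64(7.202316140605888), 'empty': np.float64(5.725260078621741), 'w': 0.020857277979017833, 't': 13.3}
```

Request:
play_rows(targets=[0, -0.006, 0.015, 0, 0, 0, -0.8, 0, -0.012, 0.03, 0, 0, 0, -0.8, 0, -0.012, 0.03, 0, 0, 0, -0.8, 0, -0.012, 0.03, 0, 0, 0, -0.8])

```text
time_s: 13.8
position: [0.4598, -0.1939, 0.2075]
orientation: [0.721, 0.693, 0.001, 0.001]
contact_force: [6.5, 3.4, 5.5]
gripper_width: 0.0207
gripper_force: 46.3
```

```bash
python3 - <<'E'
from h import *;from cell import robot
print(lever(robot.sense()))
E
```

```text
{'th': np.float64(0.48699036777627225), 'off_mm': np.float64(1.2353447779424218), 'radial': np.float64(-3.8385559618615015), 'pull': np.float64(7.524096324841863), 'empty': np.float64(5.811650612960454), 'w': 0.02068636446085216, 't': 13.8}
```

Request:
play_rows(targets=[0, -0.006, 0.015, 0, 0, 0, -0.8, 0, -0.011, 0.03, 0, 0, 0, -0.8, 0, -0.011, 0.03, 0, 0, 0, -0.8, 0, -0.011, 0.03, 0, 0, 0, -0.8])

```text
time_s: 14.3
position: [0.4569, -0.1938, 0.1999]
orientation: [0.721, 0.693, 0.001, 0.001]
contact_force: [7.6, 3.5, 4.8]
gripper_width: 0.0207
gripper_force: 46.8
```

```bash
python3 - <<'E'
from h import *;from cell import robot
print(lever(robot.sense()))
E
```

```text
{'th': np.float64(0.5381395037105177), 'off_mm': np.float64(1.22644022978955), 'radial': np.float64(-5.4016602992853615), 'pull': np.float64(6.994813647716703), 'empty': np.float64(5.896899172850863), 'w': 0.02073873195576049, 't': 14.3}
```

Request:
play_rows(targets=[0, -0.005, 0.015, 0, 0, 0, -0.8, 0, -0.009, 0.03, 0, 0, 0, -0.8, 0, -0.009, 0.03, 0, 0, 0, -0.8, 0, -0.009, 0.03, 0, 0, 0, -0.8])

```text
time_s: 14.8
position: [0.4546, -0.1937, 0.1926]
orientation: [0.721, 0.693, 0.001, 0.001]
contact_force: [3.6, 4.1, 10.3]
gripper_width: 0.0206
gripper_force: 47.7
```

```bash
python3 - <<'E'
from h import *;from cell import robot
print(lever(robot.sense()))
E
```

```text
{'th': np.float64(0.5860682503256197), 'off_mm': np.float64(1.2704701656126858), 'radial': np.float64(-0.3564532355552679), 'pull': np.float64(10.849569505195715), 'empty': np.float64(5.976780417209366), 'w': 0.020552736097945803, 't': 14.8}
```

Request:
play_rows(targets=[0, -0.004, 0.015, 0, 0, 0, -0.8, 0, -0.008, 0.031, 0, 0, 0, -0.8, 0, -0.008, 0.031, 0, 0, 0, -0.8, 0, -0.008, 0.031, 0, 0, 0, -0.8])

```text
time_s: 15.3
position: [0.4525, -0.1936, 0.1848]
orientation: [0.721, 0.693, 0.001, 0.001]
contact_force: [3.1, 4.6, 11.2]
gripper_width: 0.0205
gripper_force: 48.5
```

```bash
python3 - <<'E'
from h import *;from cell import robot
print(lever(robot.sense()))
E
```

```text
{'th': np.float64(0.6370772228618089), 'off_mm': np.float64(1.198041133082445), 'radial': np.float64(-0.24252006487643532), 'pull': np.float64(11.588171015636462), 'empty': np.float64(6.061795371436348), 'w': 0.020458886769344306, 't': 15.3}
```

The pad has met the lid (plateau about +4 N). I'll continue in small steps.

Request:
play_rows(targets=[0, -0.003, 0.016, 0, 0, 0, -0.8, 0, -0.006, 0.032, 0, 0, 0, -0.8, 0, -0.006, 0.032, 0, 0, 0, -0.8, 0, -0.006, 0.032, 0, 0, 0, -0.8])

```text
time_s: 15.8
position: [0.4506, -0.1935, 0.1766]
orientation: [0.721, 0.693, 0.001, 0.001]
contact_force: [1.8, 4.0, 10.9]
gripper_width: 0.021
gripper_force: 49.1
```

```bash
python3 - <<'E'
from h import *;from cell import robot
print(lever(robot.sense()))
E
```

```text
{'th': np.float64(0.6898353269153757), 'off_mm': np.float64(1.0542690902363405), 'radial': np.float64(0.41515993086971315), 'pull': np.float64(11.00562677104849), 'empty': np.float64(6.14972554485896), 'w': 0.02096126142530184, 't': 15.8}
```

Request:
play_rows(targets=[0, -0.003, 0.016, 0, 0, 0, -0.8, 0, -0.005, 0.032, 0, 0, 0, -0.8, 0, -0.005, 0.032, 0, 0, 0, -0.8, 0, -0.005, 0.032, 0, 0, 0, -0.8])

```text
time_s: 16.3
position: [0.4491, -0.1934, 0.1685]
orientation: [0.721, 0.693, 0.0, 0.001]
contact_force: [0.6, 3.0, 9.7]
gripper_width: 0.0204
gripper_force: 49.7
```

```bash
python3 - <<'E'
from h import *;from cell import robot
print(lever(robot.sense()))
E
```

```text
{'th': np.float64(0.7416869230561275), 'off_mm': np.float64(0.8560814122182606), 'radial': np.float64(0.8333810616101174), 'pull': np.float64(9.6422070486286), 'empty': np.float64(6.236144871760212), 'w': 0.02040662416186649, 't': 16.3}
```

Request:
play_rows(targets=[0, -0.002, 0.016, 0, 0, 0, -0.8, 0, -0.003, 0.031, 0, 0, 0, -0.8, 0, -0.003, 0.031, 0, 0, 0, -0.8, 0, -0.003, 0.031, 0, 0, 0, -0.8])

```text
time_s: 16.8
position: [0.4481, -0.1933, 0.1608]
orientation: [0.721, 0.693, 0.0, 0.001]
contact_force: [-3.5, 3.1, 12.7]
gripper_width: 0.0206
gripper_force: 50.3
```

```bash
python3 - <<'E'
from h import *;from cell import robot
print(lever(robot.sense()))
E
```

```text
{'th': np.float64(0.7905185564442397), 'off_mm': np.float64(0.6733740434301942), 'radial': np.float64(4.620274768030617), 'pull': np.float64(12.325663033556705), 'empty': np.float64(6.317530927407066), 'w': 0.02057751294009899, 't': 16.8}
```

Request:
play_rows(targets=[0, 0, 0.008, 0, 0, 0, -0.8, 0, -0.001, 0.016, 0, 0, 0, -0.8, 0, -0.001, 0.016, 0, 0, 0, -0.8, 0, -0.001, 0.016, 0, 0, 0, -0.8])

```text
time_s: 17.3
position: [0.4477, -0.1933, 0.1568]
orientation: [0.721, 0.693, 0.0, 0.0]
contact_force: [-3.7, 2.7, 12.4]
gripper_width: 0.0208
gripper_force: 50.6
```

```bash
python3 - <<'E'
from h import *;from cell import robot
print(lever(robot.sense()))
E
```

```text
{'th': np.float64(0.8159761392395739), 'off_mm': np.float64(0.5392234535600291), 'radial': np.float64(4.486445811928065), 'pull': np.float64(12.118877130709173), 'empty': np.float64(6.359960232065957), 'w': 0.020824229993121536, 't': 17.3}
```

Request:
play_rows(targets=[0, 0, 0.006, 0, 0, 0, -0.8, 0, 0, 0.012, 0, 0, 0, -0.8, 0, 0, 0.012, 0, 0, 0, -0.8, 0, 0, 0.012, 0, 0, 0, -0.8])

```text
time_s: 17.8
position: [0.4474, -0.1933, 0.1536]
orientation: [0.721, 0.693, 0.0, 0.0]
contact_force: [-4.7, 2.4, 12.3]
gripper_width: 0.0209
gripper_force: 50.9
```

```bash
python3 - <<'E'
from h import *;from cell import robot
print(lever(robot.sense()))
E
```

```text
{'th': np.float64(0.8355858905120346), 'off_mm': np.float64(0.3913940556747367), 'radial': np.float64(5.248831856483019), 'pull': np.float64(12.110823368269628), 'empty': np.float64(6.392643150853391), 'w': 0.020894484642055757, 't': 17.8}
```

Request:
play_rows(targets=[0, 0, 0.006, 0, 0, 0, -0.8, 0, 0, 0.012, 0, 0, 0, -0.8, 0, 0, 0.012, 0, 0, 0, -0.8, 0, 0, 0.012, 0, 0, 0, -0.8])

```text
time_s: 18.3
position: [0.4472, -0.1933, 0.1506]
orientation: [0.721, 0.693, -0.0, -0.0]
contact_force: [-4.8, 0.6, 11.4]
gripper_width: 0.021
gripper_force: 51.2
```

```bash
python3 - <<'E'
from h import *;from cell import robot
print(lever(robot.sense()))
E
```

```text
{'th': np.float64(0.8548662258061727), 'off_mm': np.float64(0.2593770699954214), 'radial': np.float64(5.06953237557557), 'pull': np.float64(11.284933774006134), 'empty': np.float64(6.4247770430102875), 'w': 0.020952530721019717, 't': 18.3}
```

```bash
cat >> h.py <<'E'
def avg(robot,n=5):
    L=[]
    for i in range(n):
        L.append(lever(robot.sense()));robot.camera("top")
    e=np.array([l["pull"]-l["empty"] for l in L]);print("th %.3f"%L[-1]["th"],"extra",e.round(2),e.mean().round(2),"radial %.1f"%np.mean([l["radial"] for l in L]),"t",L[-1]["t"])
E
python3 - <<'E'
from h import *;from cell import robot
avg(robot)
for n in("side","wrist"):
    c=robot.camera(n);cv2.imwrite(f"pics/{n}5.png",c["image"][:,:,::-1])
cv2.imwrite("pics/side5c.png",cv2.resize(cv2.imread("pics/side5.png")[150:300,220:420],(800,600),interpolation=cv2.INTER_CUBIC))
E
```

```text
th 0.855 extra [4.86 5.43 5.96 4.67 6.39] 5.46 radial 5.7 t 18.5
```

View pics/side5c.png

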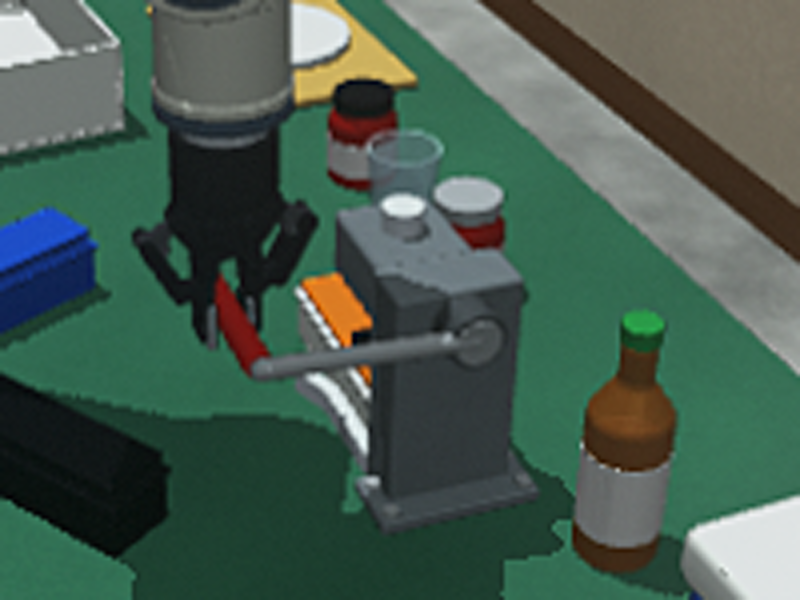

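The side picture shows the lever about horizontal (arm from (260,368) to (480,340)), with the tub in place. I'll go on with averaged force readings.

Request:
play_rows(targets=[0, 0, 0.006, 0, 0, 0, -0.8, 0, 0, 0.012, 0, 0, 0, -0.8, 0, 0, 0.012, 0, 0, 0, -0.8])

```text
time_s: 19.02
position: [0.4471, -0.1933, 0.1476]
orientation: [0.721, 0.693, -0.0, -0.0]
contact_force: [-7.8, 1.8, 14.9]
gripper_width: 0.0207
gripper_force: 51.5
```

```bash
python3 - <<'E'
from h import *;from cell import robot
avg(robot,6)
E
```

```text
th 0.873 extra [8.45 9.13 9.67 8.32 9.59 9.72] 9.15 radial 8.0 t 19.275
```

Request:
play_rows(targets=[0, 0, 0.004, 0, 0, 0, -0.8, 0, 0, 0.008, 0, 0, 0, -0.8, 0, 0, 0.008, 0, 0, 0, -0.8])

```text
time_s: 19.7
position: [0.447, -0.1933, 0.1456]
orientation: [0.721, 0.693, -0.0, -0.0]
contact_force: [-6.9, 0.4, 13.6]
gripper_width: 0.0206
gripper_force: 51.7
```

```bash
python3 - <<'E'
from h import *;from cell import robot
avg(robot,6)
E
```

```text
th 0.886 extra [7.21 7.52 7.31 7.36 7.51 7.08] 7.33 radial 7.3 t 19.95
```

Request:
play_rows(targets=[0, 0, 0.006, 0, 0, 0, -0.8, 0, 0, 0.012, 0, 0, 0, -0.8, 0, 0, 0.012, 0, 0, 0, -0.8])

```text
time_s: 20.38
position: [0.447, -0.1933, 0.1426]
orientation: [0.721, 0.693, -0.0, -0.0]
contact_force: [-9.8, 0.9, 16.0]
gripper_width: 0.0204
gripper_force: 52.0
```

```bash
python3 - <<'E'
from h import *;from cell import robot
avg(robot,10)
E
```

```text
th 0.904 extra [ 9.84 10.81  9.52 11.13 10.01 10.87  9.81 10.99 10.41 11.66] 10.51 radial 9.0 t 20.825
```

Firm at about +10 N. I'll hold here for a moment.

Request:
play_rows(targets=[0, 0, 0.002, 0, 0, 0, -0.8, 0, 0, 0.002, 0, 0, 0, -0.8, 0, 0, 0.002, 0, 0, 0, -0.8, 0, 0, 0.002, 0, 0, 0, -0.8, 0, 0, 0.002, 0, 0, 0, -0.8, 0, 0, 0.002, 0, 0, 0, -0.8, 0, 0, 0.002, 0, 0, 0, -0.8, 0, 0, 0.002, 0, 0, 0, -0.8])

```text
time_s: 21.88
position: [0.447, -0.1933, 0.1422]
orientation: [0.721, 0.693, -0.0, -0.0]
contact_force: [-9.1, 1.4, 17.4]
gripper_width: 0.0205
gripper_force: 52.1
```

```bash
python3 - <<'E'
from h import *;from cell import robot
avg(robot,6)
s=robot.sense();T=pose(s)[:3,:3]
print(s["position"])
th0=.908
for th in np.arange(.85,-.01,-.05):print(round(th,2),np.round(T.T@(arc(th)-arc(th0))/.25,3))
E
```

```text
th 0.907 extra [11.15 11.29 11.86 10.61 10.34 11.54] 11.13 radial 8.7 t 22.125
[ 0.44695562 -0.19324636  0.1422524 ]
0.85 [-0.    -0.    -0.037]
0.8 [-0.     0.001 -0.069]
0.75 [-0.     0.004 -0.101]
0.7 [-0.     0.009 -0.133]
0.65 [-0.     0.015 -0.164]
0.6 [-0.     0.023 -0.195]
0.55 [-0.     0.033 -0.226]
0.5 [-0.     0.043 -0.256]
0.45 [-0.     0.056 -0.285]
0.4 [-0.     0.07  -0.314]
0.35 [-0.     0.085 -0.342]
0.3 [-0.     0.102 -0.369]
0.25 [-0.     0.12  -0.396]
0.2 [-0.001  0.139 -0.421]
0.15 [-0.001  0.159 -0.446]
0.1 [-0.001  0.181 -0.469]
0.05 [-0.001  0.204 -0.492]
-0.0 [-0.001  0.228 -0.513]
```

Request:
play_rows(targets=[0, -0.001, -0.018, 0, 0, 0, -0.8, 0, -0.002, -0.037, 0, 0, 0, -0.8, 0, -0.002, -0.053, 0, 0, 0, -0.8, 0, -0.001, -0.069, 0, 0, 0, -0.8, 0, 0, -0.085, 0, 0, 0, -0.8, 0, 0.002, -0.101, 0, 0, 0, -0.8, 0, 0.004, -0.117, 0, 0, 0, -0.8, 0, 0.007, -0.133, 0, 0, 0, -0.8])

```text
time_s: 23.18
position: [0.451, -0.1936, 0.1754]
orientation: [0.721, 0.693, 0.001, 0.001]
contact_force: [13.7, 3.7, -2.7]
gripper_width: 0.0206
gripper_force: 52.3
```

Request:
play_rows(targets=[0, 0.003, -0.016, 0, 0, 0, -0.8, 0, 0.006, -0.031, 0, 0, 0, -0.8, 0, 0.01, -0.047, 0, 0, 0, -0.8, 0, 0.014, -0.062, 0, 0, 0, -0.8, 0, 0.019, -0.078, 0, 0, 0, -0.8, 0, 0.024, -0.093, 0, 0, 0, -0.8, 0, 0.029, -0.108, 0, 0, 0, -0.8, 0, 0.034, -0.123, 0, 0, 0, -0.8])

```text
time_s: 24.18
position: [0.4628, -0.1942, 0.2065]
orientation: [0.721, 0.693, 0.003, 0.004]
contact_force: [43.0, 7.7, -21.3]
gripper_width: 0.021
gripper_force: 54.5
```

```bash
python3 - <<'E'
from h import *;from cell import robot
avg(robot,3);print(lever(robot.sense()))
E
```

```text
th 0.484 extra [-9.45 -7.42 -8.53] -8.47 radial -44.0 t 24.275
{'th': np.float64(0.48502716719643285), 'off_mm': np.float64(4.480569007466574), 'radial': np.float64(-42.98181392170169), 'pull': np.float64(-1.3612631864499625), 'empty': np.float64(5.808378611994055), 'w': 0.020641441878733083, 't': 24.325}
```

The bar has slid a little in the pads, giving a radial load. I'll relieve that before going on.

Request:
play_rows(targets=[0, 0.005, 0.002, 0, 0, 0, -0.8, 0, 0.01, 0.004, 0, 0, 0, -0.8, 0, 0.015, 0.006, 0, 0, 0, -0.8, 0, 0.015, 0.006, 0, 0, 0, -0.8])

```text
time_s: 24.82
position: [0.462, -0.194, 0.2043]
orientation: [0.721, 0.693, 0.0, 0.001]
contact_force: [5.7, 1.1, 0.0]
gripper_width: 0.0209
gripper_force: 55.4
```

```bash
python3 - <<'E'
from h import *;from cell import robot
avg(robot,3);s=robot.sense();print(lever(s),s["position"],s["contact_force"])
t=robot.camera("side");cv2.imwrite("pics/side6.png",t["image"][:,:,::-1])
E
```

```text
th 0.500 extra [-3.77 -2.23 -3.33] -3.11 radial -5.5 t 24.925
{'th': np.float64(0.5002301669903553), 'off_mm': np.float64(4.501251271593963), 'radial': np.float64(-5.7875399936137), 'pull': np.float64(2.436805123618349), 'empty': np.float64(5.833716944983926), 'w': 0.020323809110681393, 't': 24.975} [ 0.4620486  -0.19396918  0.20431765] [6.30833816 0.60463015 0.1637545 ]
```

Request:
play_rows(targets=[0, 0.008, -0.012, 0, 0, 0, -0.8, 0, 0.014, -0.024, 0, 0, 0, -0.8, 0, 0.02, -0.036, 0, 0, 0, -0.8, 0, 0.027, -0.048, 0, 0, 0, -0.8, 0, 0.035, -0.06, 0, 0, 0, -0.8, 0, 0.043, -0.073, 0, 0, 0, -0.8, 0, 0.043, -0.073, 0, 0, 0, -0.8])

```text
time_s: 25.9
position: [0.4715, -0.1943, 0.2226]
orientation: [0.72, 0.693, -0.001, -0.0]
contact_force: [-5.8, -3.5, 5.1]
gripper_width: 0.0208
gripper_force: 54.5
```

```bash
python3 - <<'E'
from h import *;from cell import robot
avg(robot,3);s=robot.sense();print(s["position"],s["contact_force"])
x,z=s["position"][0],s["position"][2];c=(.6068-x)/.160;f=np.arccos(c);print("th",np.radians(50)-f,"d",.1654+.16*np.sin(f)-z-.0177)
E
```

```text
th 0.369 extra [-3.9  -4.95 -3.71] -4.19 radial 6.9 t 26.0
[ 0.4714151  -0.19424725  0.22242903] [-6.49356469 -3.41258802  4.69266296]
th 0.3105981100395827 d 0.01054072346171133
```

Request:
play_rows(targets=[0, 0.01, -0.017, 0, 0, 0, -0.8, 0, 0.02, -0.033, 0, 0, 0, -0.8, 0, 0.029, -0.046, 0, 0, 0, -0.8, 0, 0.039, -0.058, 0, 0, 0, -0.8, 0, 0.049, -0.071, 0, 0, 0, -0.8, 0, 0.06, -0.083, 0, 0, 0, -0.8, 0, 0.07, -0.095, 0, 0, 0, -0.8, 0, 0.08, -0.106, 0, 0, 0, -0.8])

```text
time_s: 27.05
position: [0.4906, -0.195, 0.2491]
orientation: [0.721, 0.693, -0.001, -0.001]
contact_force: [-13.7, -4.0, 12.6]
gripper_width: 0.0207
gripper_force: 52.8
```

```bash
python3 - <<'E'
from h import *;from cell import robot
avg(robot,3);s=robot.sense();print(s["position"],s["contact_force"])
x,z=s["position"][0],s["position"][2];c=(.6068-x)/.160;f=np.arccos(c);print("th",np.radians(50)-f,"d",.1654+.16*np.sin(f)-z-.0177)
E
```

```text
th 0.153 extra [-4.65 -3.8  -2.96] -3.8 radial 19.2 t 27.15
[ 0.49077855 -0.19504356  0.24931612] [-13.45761239  -3.54757008  13.61461546]
th 0.11309739315145073 d 0.008561107512581732
```

Request:
play_rows(targets=[0, 0.002, -0.014, 0, 0, 0, -0.8, 0, 0.012, -0.024, 0, 0, 0, -0.8, 0, 0.022, -0.034, 0, 0, 0, -0.8, 0, 0.032, -0.042, 0, 0, 0, -0.8, 0, 0.041, -0.05, 0, 0, 0, -0.8, 0, 0.047, -0.055, 0, 0, 0, -0.8, 0, 0.047, -0.055, 0, 0, 0, -0.8])

```text
time_s: 28.08
position: [0.5038, -0.1956, 0.263]
orientation: [0.721, 0.693, -0.0, 0.0]
contact_force: [-3.7, -4.8, 6.0]
gripper_width: 0.0208
gripper_force: 50.6
```

```bash
python3 - <<'E'
from h import *;from cell import robot
avg(robot,3);s=robot.sense();print(s["position"],s["contact_force"])
x,z=s["position"][0],s["position"][2];c=(.6068-x)/.160;f=np.arccos(c);print("th",np.radians(50)-f,"d",.1654+.16*np.sin(f)-z-.0177)
c=robot.camera("top");b=blob(c,(0,150,70),(6,255,255),(270,150,350,220));print(b.min(0),b.max(0))
E
```

```text
th 0.031 extra [-3.68 -3.71 -3.95] -3.78 radial 6.0 t 28.175
[ 0.50376876 -0.19562159  0.26299697] [-2.6999315  -4.52871866  5.17245409]
th 0.0015121129297689384 d 0.007114481801928023
[286 183] [295 188]
```

Request:
play_rows(targets=[0, 0.003, -0.003, 0, 0, 0, -0.8, 0, 0.006, -0.005, 0, 0, 0, -0.8, 0, 0.009, -0.008, 0, 0, 0, -0.8, 0, 0.009, -0.008, 0, 0, 0, -0.8])

```text
time_s: 28.78
position: [0.5039, -0.1955, 0.2633]
orientation: [0.721, 0.693, -0.002, -0.002]
contact_force: [-9.9, -8.1, -10.2]
gripper_width: 0.0209
gripper_force: 49.2
```

```bash
python3 - <<'E'
from h import *;from cell import robot
avg(robot,4);s=robot.sense();print(s["position"],s["contact_force"])
E
```

```text
th 0.030 extra [-18.97 -18.85 -19.58 -19.76] -19.29 radial -0.5 t 28.925
[ 0.50390817 -0.19551644  0.26326811] [-10.86859161  -8.48599599  -8.85156552]
```

The lever is on its upper stop. I'll relax, open and withdraw upwards.

Request:
play_rows(targets=[0, -0.003, 0.003, 0, 0, 0, -0.8, 0, -0.004, 0.004, 0, 0, 0, -0.8, 0, -0.004, 0.004, 0, 0, 0, -0.4, 0, -0.004, 0.004, 0, 0, 0, 0.2, 0, -0.004, 0.004, 0, 0, 0, 0.8, 0, -0.004, 0.004, 0, 0, 0, 0.8, 0, -0.004, 0.004, 0, 0, 0, 0.8])

```text
time_s: 29.85
position: [0.5051, -0.1954, 0.2636]
orientation: [0.72, 0.693, 0.0, 0.0]
contact_force: [-0.3, 0.1, -0.2]
gripper_width: 0.0769
gripper_force: 0.0
```

Request:
play_rows(targets=[0, 0, -0.08, 0, 0, 0, 0.8, 0, 0, -0.2, 0, 0, 0, 0.8, 0, 0, -0.35, 0, 0, 0, 0.8, 0, 0, -0.45, 0, 0, 0, 0.8, 0.1, -0.1, -0.5, 0, 0, 0, 0.8, 0.2, -0.2, -0.5, 0, 0, 0, 0.8, 0.3, -0.3, -0.5, 0, 0, 0, 0.8, 0.3, -0.3, -0.5, 0, 0, 0, 0.8])

```text
time_s: 30.85
position: [0.4317, -0.1163, 0.389]
orientation: [0.72, 0.694, 0.0, 0.0]
contact_force: [0.6, -0.7, 0.7]
gripper_width: 0.0771
gripper_force: 0.0
```

```bash
python3 - <<'E'
from h import *;from cell import robot
s=robot.sense();t=robot.camera("top");d=robot.camera("side");print(s["position"],s["contact_force"],s["time_s"])
import glob
b=blob(t,(0,150,70),(6,255,255),(270,150,350,220));print("handle",b.min(0),b.max(0),rect(onplane(t,b,.288)))
for z in(.064,.058):
    P=onplane(t,blob(t,(8,120,80),(22,255,255),(225,130,285,190)),z);print("lid",rect(P),P.max(0))
d5=cv2.imread("pics/side5.png")
a=cv2.resize(d["image"][170:290,270:370,::-1],(500,600),interpolation=cv2.INTER_CUBIC)
w=cv2.resize(t["image"][110:210,240:340,::-1],(300,300),interpolation=cv2.INTER_CUBIC)
w=np.vstack([w,np.zeros_like(w)]);cv2.imwrite("pics/end.png",np.hstack([a,w]))
E
```

```text
[ 0.43172317 -0.11630537  0.3889969 ] [ 0.63909359 -0.71414123  0.70391622] 30.85
handle [330 185] [331 191] (array([ 500.11553955, -261.06774902]), np.float32(0.5046293), (16.313291549682617, 2.674733877182007))Traceback (most recent call last):
  File "<stdin>", line 6, in <module>
  File "h.py", line 21, in blob
    return max(cs,key=cv2.contourArea)[:,0]
           ~~~^^^^^^^^^^^^^^^^^^^^^^^^
ValueError: max() iterable argument is empty
```

```bash
python3 - <<'E'
from h import *;from cell import robot
print(plan(robot.sense(),[.6128,.0089,.36],87.6),plan(robot.sense(),[.6128,.0089,.252],87.6))
E
```

```text
(array([0.533, 0.699, 0.115]), array([0.001, 0.001, 0.008])) (array([0.534, 0.698, 0.547]), array([0.001, 0.001, 0.008]))
```

Request:
play_rows(targets=[0.15, 0.1, 0, 0, 0, 0, 0.8, 0.3, 0.25, 0, 0, 0, 0, 0.8, 0.45, 0.42, 0, 0, 0, 0, 0.8, 0.533, 0.57, 0.08, 0, 0, 0, 0.8, 0.533, 0.699, 0.22, 0, 0, 0, 0.8, 0.533, 0.699, 0.4, 0, 0, 0, 0.8, 0.533, 0.699, 0.545, 0, 0, 0, 0.8, 0.533, 0.699, 0.545, 0, 0, 0, 0.8])

```text
time_s: 31.95
position: [0.612, 0.0084, 0.2495]
orientation: [0.721, 0.693, -0.002, -0.002]
contact_force: [-0.4, 0.3, 0.8]
gripper_width: 0.0769
gripper_force: 0.0
```

```bash
python3 - <<'E'
from h import *;from cell import robot
s=robot.sense();c=robot.camera("wrist");t=robot.camera("top");d=robot.camera("side");print(s["position"],s["time_s"])
for z in(.064,.058):
    P=onplane(c,blob(c,(8,120,80),(22,255,255)),z,s);print("lid w",rect(P),P.max(0))
P=onplane(t,blob(t,(8,120,80),(22,255,255)),.058);print("lid t",rect(P),P.max(0))
b=blob(t,(0,150,70),(6,255,255),(270,150,350,220));print("handle",b.min(0),b.max(0),rect(onplane(t,b,.288)))
a=cv2.resize(d["image"][170:290,250:370,::-1],(400,400),interpolation=cv2.INTER_CUBIC)
w=cv2.resize(c["image"][160:320,200:360,::-1],(400,400),interpolation=cv2.INTER_CUBIC)
cv2.imwrite("pics/end.png",np.hstack([a,w]))
E
```

```text
[0.61195607 0.00842181 0.24949171] 31.95
lid w (array([609.86108398, -71.05060577]), np.float32(87.55617), (140.00054931640625, 56.23019790649414)) [ 6.40171929e-01 -2.68435533e-04  6.40000000e-02]
lid w (array([609.72576904, -73.95970917]), np.float32(87.55616), (142.55953979492188, 57.25796127319336)) [ 0.64059074 -0.00188377  0.058     ]
lid t (array([608.4977417 , -97.36610413]), np.float32(87.499405), (191.5224151611328, 57.98999786376953)) [ 0.63802403 -0.00139785  0.058     ]
handle [286 182] [331 191] (array([ 504.09811401, -202.21340942]), np.float32(88.71988), (120.86021423339844, 22.213260650634766))
```

View pics/end.png

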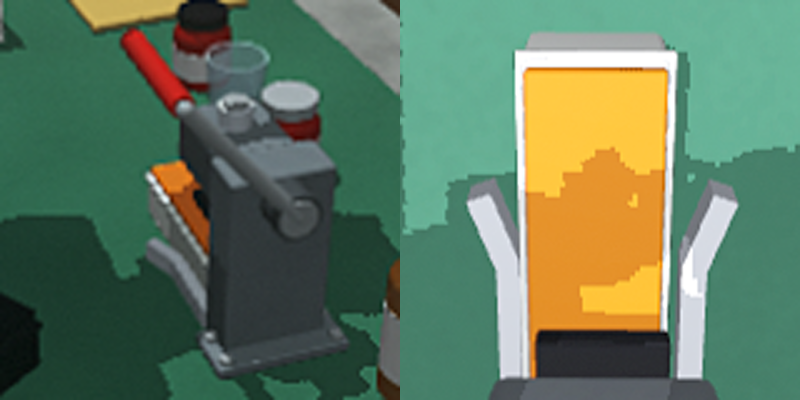

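The final picture shows the lever back up (handle at (155,70)) and the lid level between the tub's rims (columns 525–668 in the right half). The lid's apparent width fits a top face at 58 mm, so it is home.

```bash
python3 -c "
from cell import robot
print(robot.job_done())"
```

```text
the job is handed in; nothing more can be done
None
```

The tub is sealed and left in place under the press head with its lid home, the lever is back up on its stop, and the job was handed in at about 32 s; no verdict came back.

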